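# Drop a spent cell into the battery box with its lever

### The job

Press the yellow lever of the grey battery box down so that its green lid lifts and the spent blue cell waiting on the chute rolls in, then, with the cell inside, let the lever come up slowly so that the lid closes gently without slamming. Work the lid by the lever only: do not touch the lid or the blue cell, and leave the mug, the mouse and the orange cell where they stand.

Things in the scene. Friction and masses are not known exactly. Their poses are not given: they have to be found in the camera images.
- bin: Grey battery drop box fixed to the desk, 160 (x) by 130 (y) by 150 mm high. Origin: centre of its underside on the desk. Own -x axis points to the lever side (roughly towards the robot), own +y to the sloping chute on its side (chute 83 mm wide, reaching 135 mm from the origin, lower end 100 mm above the desk), z up. The lid is hinged along the -y side. The box stands in a different place and turned differently each time.
- lever_pad (a point): Centre of the top face of the yellow lever pad (42 by 42 mm, 9 mm thick), in front of the box: 105 mm from the lever's pivot, about 201 mm along the box's -x from its origin and 128 mm above the desk at rest, slanting up 0.2 rad away from the box. It moves with the lever: about 44 mm straight down (less than 5 mm sideways) at full press. Pressing takes about 2 to 5 N.
- lever (a joint): Lever angle: 0 at rest (up), 0.43 rad fully pressed. It is linked to the lid (lid = 2.4 x lever); the lid's weight drives it back up when let go.
- lid (a joint): Lid angle: 0 shut, about 1.03 rad fully open. The cell can pass from about 0.3 rad. Let go, the lid falls shut at once and slams (over 4 rad/s); eased up over two seconds or more it closes gently.
- lid_edge (a point): Middle of the free edge of the green lid (166 by 134 mm, hinged along the box's -y side, 155 mm above the desk), on the chute side; an 80 mm wide flap hangs 39 mm from this edge and bars the chute. The point rises with the lid. The lid is not to be touched by the robot.
- cell: Spent cell, blue wrap with steel ends, 33 mm diameter, 60 mm long, about 0.12 kg, lying across the chute against the lid's flap. Origin at its centre, x along its length. It rolls in by itself within about a second once the lid is up; inside, its centre is less than 70 mm above the box's underside. Not to be touched by the robot.
- fresh_cell: Fresh cell, orange wrap, 33 mm diameter, 60 mm tall, standing on the desk near the box; origin at the centre of its underside. Bystander.
- mug: White mug, 76 mm across, 90 mm high, with a handle, standing on the desk near the box; origin at the centre of its underside. Bystander.
- mouse: Black computer mouse, 100 by 58 by 35 mm, on the desk near the box; origin at the centre of its underside. Bystander.

How it is judged (in metres and radians):
On the way:
1. the cell lies in the box while the robot holds the lid up by the lever (z of cell in the frame of bin below 0.07 m and y of cell in the frame of bin between -0.06 and 0.06 m and value of joint lid above 0.25 rad and contact force between anything else and lever above 0.3 N), for 0.2 s.
At the end, for the whole second after the job is handed in: The blue cell lies at rest inside the box (centre less than 70 mm above its underside), the lid is shut (within 0.04 rad), and the mug, mouse and orange cell are within 20 mm of where they were (z of cell in the frame of bin between 0 and 0.07 m and x of cell in the frame of bin between -0.075 and 0.075 m and y of cell in the frame of bin between -0.06 and 0.06 m and linear speed of cell below 0.05 m/s and value of joint lid below 0.04 rad and distance of each of mug, mouse, fresh_cell from where it was at the start of the episode below 0.02 m); the robot touches nothing.
It fails at once if the lid slams: closing faster than 2 rad/s within 0.25 rad of shut (value of joint lid below 0.25 rad and velocity of joint lid below -2 rad/s).
It fails at once if the robot touches the lid (contact force between any of the fingers, the arm and lid above 1 N).
It fails at once if the robot touches the blue cell (contact force between any of the fingers, the arm and cell above 0.5 N).
It fails at once if a bystander is moved more than 20 mm, lifted or tipped (distance of any of mug, mouse, fresh_cell from where it was at the start of the episode above 0.02 m or angle between any of mug, fresh_cell, mouse's own z axis and vertical above 0.4 rad).
It also fails if it takes over 38 s, if anything falls off the work surface, if the arm or the gripper's body presses on something with over 40 N, if the wrist force passes 120 N, or if a joint passes its speed limit or range.

### The arm

A 6-joint arm with a two-finger parallel gripper is mounted at the origin on the work surface. World frame = base frame: x ahead of the robot, y to its left, z up, the work surface at z = 0. Lengths are in mm, angles in rad, forces in N, time in s.
With the tool pointing down it reaches from about 375 to 925 mm from the base axis. Payload 5.7 kg.
Tool frame: the origin (TCP) lies midway between the tips of the shut fingers; the grasp point (between the pads) lies 19 mm behind it (arm.grasp_offset is the distance from the TCP to the grasp point, in mm); z points along the fingers, y is the direction in which the jaws open and shut (so a half turn about z gives the same grasp; the last joint's range is limited). The gripper opens to 85 mm and grips with 20 to 120 N. Pads are 22 mm wide; open, the fingers measure 114 mm over their backs; the gripper's body (76 mm by 85 mm) begins 54 mm behind the grasp point. The pads swing forward as they close: fully open they stand 13 mm farther back than shut.
Start: joints at [-1.408, 0.359, 1.51, -0, 1.272, -0.115], TCP at [164.53, -576.969, 231.267] pointing down, gripper open.
Joint ranges: [-2.97, 2.97], [-1.01, 2.36], [0.21, 2.38], [-0.96, 4.11], [0.2, 2.71], [-2.98, 2.98]. Speed limits (rad/s): [2.39, 2.39, 3.14, 3.14, 3.14, 3.14].

### API

Orientations are given as [roll, pitch, yaw] about the fixed x, y, z axes, in that order (R = Rz(yaw) Ry(pitch) Rx(roll)).
In Python, from plant import arm gives the robot as it stands.
- The arm moves only by the shell command python3 -m jog 'ROWS' [FORCE]. ROWS is JSON, a list of rows, each an object with "delta_pos": the shift along the tool's x, y, z in mm, a list of three; "dr": the turn, a rotation vector about the tool's x, y, z in rad, a list of three; "fingers": the finger opening in mm, from 0 to 85.4. A call has 1 to 12 rows; each row is the pose to reach, as a shift and turn from the pose measured when the call began, along the tool's axes at that moment; what a row does not reach only later rows make up. A row lasts 1/10 s, in which the tool goes at most 50 mm and 8.59 degrees, less where a joint would pass 70% of its speed; a pose out of reach is approached as far as the arm can. A call with a gripper value outside its range is refused whole. The fingers move at their own pace and stop on an object; FORCE is the grip in N (left out, the last holds). Time passes only in rows, so rows that repeat a pose let the fingers close. It gives the time, the measured TCP pose, the force and the opening at its end, in the units of the state.
- arm.read_state(): the state, without advancing time (a new reading comes with each control period).
- arm.get_image(name): name is "scene" or "side" or "wrist"; returns (picture, depth): 420x560x3 uint8, red, green, blue; 420x560 float32, mm along the optical axis (not along the pixel's ray), 0 where there is no reading.
- arm.get_calibration(name): a dict with "vertical_fov" (degrees; the focal length in pixels is half the picture's height over the tangent of half this angle, whatever the lens; pixels are square), "cx", "cy" (the principal point, pixels), "dist_coeffs" ([k1, k2, p1, p2, k3] as OpenCV has them; the pictures are not rectified), "world_from_camera" (4x4, takes a point from camera to world coordinates). Camera axes: x right, y up, looking along -z (the intrinsics and any distortion apply to the point x, -y, -z); pixel columns grow to the right and rows downward; lengths in mm; the calibration is good to about 2 mm. A picture is of the moment at which its call begins: read the wrist's pose just before it. get_calibration takes no time and is no camera call; for the wrist camera it gives the pose at the moment of the call.
- arm.close_job(): hands the job in, once; it reports no verdict.
The state is a dict: "time_s": time; "joint_pos": joint angles; "joint_velocities": joint speeds; "joint_efforts": joint torques, N m; "tcp_pos": TCP position; "eef_rot": TCP orientation; "wrist_force": force on the tool from outside, world axes, zero at the start; "torque": the same for the moment, N m; "grip_width": finger opening in mm.
Only numpy, scipy, OpenCV 4.12 (cv2) and the standard library are available. Lean on these libraries where they do the work, as an engineer would, in place of code of your own. Each camera call takes 0.05 s, during which the arm holds its last target.

## Working session

There is one attempt and no reset: what is moved stays moved. The work goes in short steps, Python scripts to look and compute and a shell command to move; the robot and the scene stay as the last step left them, time stands still between calls to the robot, and variables do not carry over. Pictures are saved under pics/ and viewed, and the job is handed in when it is done.

```bash
ls; mkdir -p pics; python3 - <<'E'
from plant import arm
import cv2,pickle
s=arm.read_state();print(s)
d={}
for n in("scene","side","wrist"):
    c=arm.get_calibration(n);im,z=arm.get_image(n);d[n]=(im,z,c);cv2.imwrite(f"pics/{n}0.png",im[:,:,::-1]);print(n,c)
pickle.dump(d,open("d0.pkl","wb"))
E
```

```text
pics
{'time_s': 0.0, 'joint_pos': array([-1.40809962e+00,  3.59536959e-01,  1.51146548e+00, -1.87984818e-05,
        1.27254696e+00, -1.15108788e-01]), 'joint_velocities': array([ 9.19195643e-04, -6.56537185e-04,  2.71692028e-05, -3.87523951e-04,
        6.64956159e-06, -1.55032884e-03]), 'joint_efforts': array([-4.42560471e-03, -5.27631283e+01, -2.78616679e+01, -6.27249847e-04,
        1.32231586e-02,  1.90298260e-05]), 'tcp_pos': array([ 164.4115347 , -576.28773919,  230.42202769]), 'eef_rot': array([-3.13964679e+00, -2.06902696e-04,  2.77810835e-01]), 'wrist_force': array([0.26459248, 0.76049045, 0.26458621]), 'torque': array([-0.01591431, -0.02503929, -0.01114439]), 'grip_width': 85.34921892671404}
scene {'vertical_fov': 43.14492959781181, 'cx': 273.61353297574726, 'cy': 212.0609246869419, 'dist_coeffs': array([-0.04743422,  0.        ,  0.        ,  0.        ,  0.        ]), 'world_from_camera': array([[-1.85313852e-01, -8.18826466e-01,  5.43306539e-01,
         1.20088952e+03],
       [ 9.82600046e-01, -1.47376418e-01,  1.13036902e-01,
         1.80716289e+02],
       [-1.2487
[... 542 characters left out ...]
98e-03,  7.76477853e-01,  6.30123179e-01,
         7.15691935e+02],
       [ 0.00000000e+00,  0.00000000e+00,  0.00000000e+00,
         1.00000000e+00]])}
wrist {'vertical_fov': 67.88701923580692, 'cx': 279.34050573640815, 'cy': 207.34954402072492, 'dist_coeffs': array([-0.00356218,  0.        ,  0.        ,  0.        ,  0.        ]), 'world_from_camera': array([[ 2.74326969e-01,  9.18455856e-01,  2.84927281e-01,
         2.35667680e+02],
       [-9.61635282e-01,  2.62475701e-01,  7.97752564e-02,
        -5.54732991e+02],
       [-1.51643638e-03, -2.95880630e-01,  9.55223719e-01,
         3.71486124e+02],
       [ 0.00000000e+00,  0.00000000e+00,  0.00000000e+00,
         1.00000000e+00]])}
```

View pics/scene0.png

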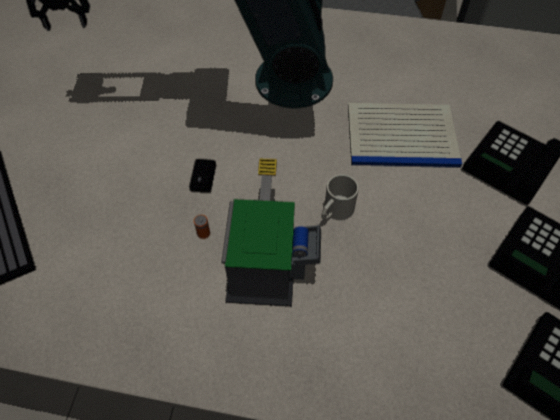

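View pics/side0.png

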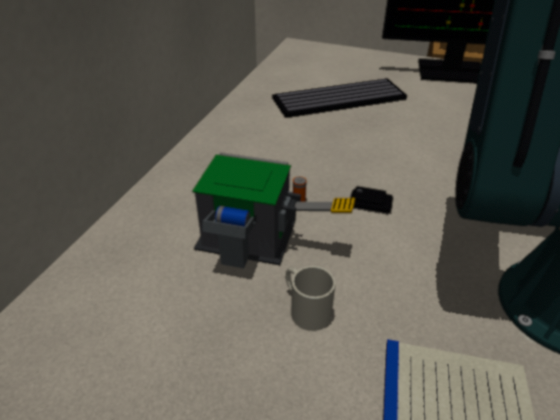

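Scene view: yellow pad at about (267,167), green lid (262,233), cell (301,242), mug (340,197), mouse (203,175), orange cell (202,226). The side view agrees, with the pad at (343,205).

```bash
cat > h.py <<'E'
import numpy as np,cv2
def rays(c,uv,shape=(420,560)):
    f=shape[0]/2/np.tan(np.radians(c["vertical_fov"])/2)
    K=np.array([[f,0,c["cx"]],[0,f,c["cy"]],[0,0,1]])
    p=cv2.undistortPoints(np.asarray(uv,float).reshape(-1,1,2),K,c["dist_coeffs"]).reshape(-1,2)
    d=np.c_[p[:,0],-p[:,1],-np.ones(len(p))]
    T=c["world_from_camera"];return T[:3,3],d@T[:3,:3].T
def plane(c,uv,z):
    o,d=rays(c,uv);return o+d*((z-o[2])/d[:,2])[:,None]
def depthpts(c,uv,dep):
    o,d=rays(c,uv);uv=np.asarray(uv,int);return o+d*dep[uv[:,1],uv[:,0]][:,None]
def tri(c1,p1,c2,p2):
    o1,d1=rays(c1,[p1]);o2,d2=rays(c2,[p2]);d1=d1[0];d2=d2[0]
    s=np.linalg.lstsq(np.c_[d1,-d2],o2-o1,rcond=None)[0]
    a=o1+d1*s[0];b=o2+d2*s[1];return (a+b)/2,np.linalg.norm(a-b)
def mask(im,name):
    h=cv2.cvtColor(im,cv2.COLOR_RGB2HSV)
    r={"yellow":((20,120,100),(35,255,255)),"green":((45,120,40),(80,255,255)),"blue":((105,150,60),(130,255,255)),"orange":((3,120,50),(15,255,255))}[name]
    m=cv2.inRange(h,*map(np.array,r))
    m=cv2.morphologyEx(m,cv2.MORPH_CLOSE,np.ones((5,5)))
    return m
def biggest(m):
    cs,_=cv2.findContours(m,cv2.RETR_EXTERNAL,cv2.CHAIN_APPROX_NONE)
    return max(cs,key=cv2.contourArea)
E
python3 - <<'E'
import pickle
from h import *
np.set_printoptions(precision=1,suppress=True)
d=pickle.load(open("d0.pkl","rb"))
cent={}
for n in("scene","side"):
    im,z,c=d[n]
    for k in("yellow","green","orange"):
        m=mask(im,k)
        if n=="side" or k!="x":
            m=m.copy()
        cn=biggest(m);M=np.zeros_like(m);cv2.drawContours(M,[cn],-1,255,-1)
        v,u=np.nonzero(M);ok=z[v,u]>0
        P=depthpts(c,np.c_[u,v][ok],z)
        box=cv2.boxPoints(cv2.minAreaRect(cn))
        mm=cv2.moments(cn);ce=(mm["m10"]/mm["m00"],mm["m01"]/mm["m00"]);cent[n,k]=ce
        print(n,k,len(u),np.array(ce),np.median(P,0),"std",P.std(0),"range",np.percentile(P,2,0),np.percentile(P,98,0))
        if k!="orange":
            h={"yellow":128,"green":158}[k]
            q=cv2.approxPolyDP(cn,0.05*cv2.arcLength(cn,True),True).reshape(-1,2)
            print(" quad",q.tolist(),"\n",plane(c,q,h))
for k in("yellow","green","orange"):print(k,tri(d["scene"][2],cent["scene",k],d["side"][2],cent["side",k]))
E
```

```text
scene yellow 269 [267.1 166.2] [436.8   8.8 128.1] std [11.7 11.9  2.8] range [416.4 -11.4 122.7] [455.8  27.9 134.2]
 quad [[260, 159], [258, 173], [274, 174], [276, 160]] 
 [[418.2 -12.3 128. ]
 [460.3  -8.5 128. ]
 [456.6  28.8 128. ]
 [414.5  25.7 128. ]]
scene green 4231 [260.8 234.9] [643.3  36.2 158.5] std [47.3 38.1  2.7] range [558.4 -28.9 154.6] [717.4 101.1 162.8]
 quad [[235, 200], [226, 266], [290, 269], [293, 203]] 
 [[564.8 -37.1 158. ]
 [726.5 -18.5 158. ]
 [710.  109.5 158. ]
 [550.3  88.8 158. ]]
scene orange 128 [201.8 231. ] [ 584.1 -122.1   36.7] std [ 3.5  6.8 16.9] range [ 572.5 -135.9    7.2] [ 588.  -111.9   59.9]
side yellow 294 [342.  204.6] [434.7  12.8 126.1] std [11.8 12.2  2.5] range [414.8  -9.5 121.2] [455.1  30.1 130.5]
 quad [[353, 199], [334, 198], [331, 210], [351, 211]] 
 [[418.7 -10.2 128. ]
 [454.8   0.1 128. ]
 [450.   38.4 128. ]
 [413.3  27.7 128. ]]
side green 3327 [243.3 179.6] [630.6  44.7 156.7] std [47.1 38.9  2.9] range [554.4 -27.9 152.3] [712.2 103.8 159.7]
 quad [[193, 190], [275, 204], [289, 166], [216, 155]] 
 [[706.1 110.6 158. ]
 [543.8  94.6 158. ]
 [561.8 -32.2 158. ]
 [720.1 -15.6 158. ]]
side orange 153 [299.7 190.1] [ 560.3 -114.4   39.1] std [ 9.2 20.4 19.5] range [ 535.2 -127.8    5.1] [579.3  -6.8 113. ]
yellow (array([434.9,   8.6, 124.2]), np.float64(2.1959048974128246))
green (array([636. ,  34.2, 148.6]), np.float64(1.2626503416837822))
orange (array([ 571.6, -130.4,   20.6]), np.float64(9.01325369056248))
```

View pics/wrist0.png

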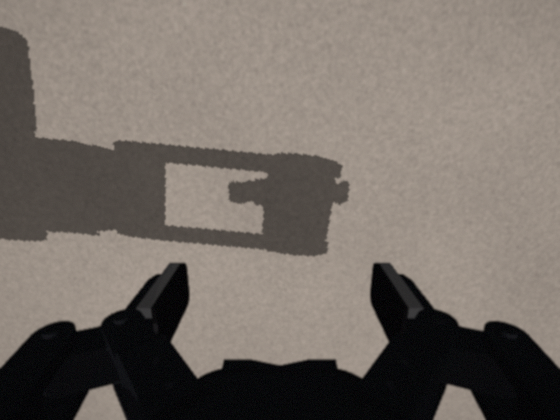

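Pad centre is about (435,10,128) and the lid centre about (637,36). That puts them about 203 mm apart against 201 given, so the box yaw is about 0.12. Next I move above the pad with the fingers shut.

```bash
python3 -m jog '[{"delta_pos":[40,-42,0],"dr":[0,0,0],"fingers":0},{"delta_pos":[80,-84,0],"dr":[0,0,0],"fingers":0},{"delta_pos":[120,-125,0],"dr":[0,0,0.02],"fingers":0},{"delta_pos":[150,-160,0],"dr":[0,0,0.04],"fingers":0},{"delta_pos":[190,-195,0],"dr":[0,0,0.06],"fingers":0},{"delta_pos":[228,-233,0],"dr":[0,0,0.08],"fingers":0},{"delta_pos":[260,-270,0],"dr":[0,0,0.1],"fingers":0},{"delta_pos":[290,-310,0],"dr":[0,0,0.12],"fingers":0},{"delta_pos":[320,-350,0],"dr":[0,0,0.14],"fingers":0},{"delta_pos":[350,-390,0],"dr":[0,0,0.16],"fingers":0},{"delta_pos":[380,-430,10],"dr":[0,0,0.16],"fingers":0},{"delta_pos":[405,-465,10],"dr":[0,0,0.16],"fingers":0}]'
python3 -m jog '[{"delta_pos":[0,0,0],"dr":[0,0,0],"fingers":0},{"delta_pos":[0,0,0],"dr":[0,0,0],"fingers":0}]'
```

```text
time_s: 1.35
tcp_pos: [420.0, -33.8, 222.1]
eef_rot: [-3.14, -0.0, 0.118]
wrist_force: [0.5, -0.6, 0.2]
grip_width: 0.0
time_s: 1.55
tcp_pos: [419.9, -32.6, 221.8]
eef_rot: [-3.14, 0.001, 0.122]
wrist_force: [0.8, 0.0, 0.2]
grip_width: 0.0
```

```bash
python3 -m jog '[{"delta_pos":[10,-20,10],"dr":[0,0,0],"fingers":0},{"delta_pos":[19,-41,30],"dr":[0,0,0],"fingers":0},{"delta_pos":[19,-41,60],"dr":[0,0,0],"fingers":0},{"delta_pos":[19,-41,72],"dr":[0,0,0],"fingers":0},{"delta_pos":[19,-41,72],"dr":[0,0,0],"fingers":0},{"delta_pos":[19,-41,72],"dr":[0,0,0],"fingers":0}]'
python3 - <<'E'
from plant import arm
import cv2,numpy as np
a=[]
for n in("scene","side"):
    im,z=arm.get_image(n)
    a.append(im[100:300,150:400] if n=="scene" else im[120:320,180:430])
a=np.hstack(a)[:,:,::-1];cv2.imwrite("pics/p1.png",cv2.resize(a,(800,320),interpolation=cv2.INTER_CUBIC))
E
```

```text
time_s: 2.15
tcp_pos: [433.7, 9.0, 150.1]
eef_rot: [-3.141, 0.001, 0.12]
wrist_force: [-0.1, -0.8, -0.4]
grip_width: 0.2
```

View pics/p1.png

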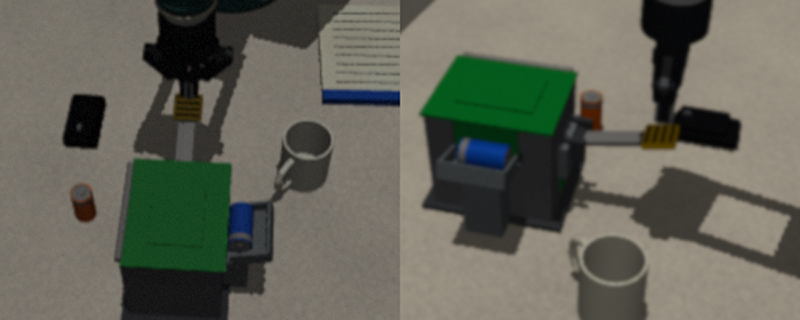

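Both views show the fingertips directly over the pad (crop at (187,95) and (662,115)). I press to about 40 mm below rest.

```bash
python3 -m jog '[{"delta_pos":[0,0,8],"dr":[0,0,0],"fingers":0},{"delta_pos":[0,0,16],"dr":[0,0,0],"fingers":0},{"delta_pos":[0,0,20],"dr":[0,0,0],"fingers":0},{"delta_pos":[0,0,24],"dr":[0,0,0],"fingers":0},{"delta_pos":[0,0,28],"dr":[0,0,0],"fingers":0},{"delta_pos":[0,0,32],"dr":[0,0,0],"fingers":0}]'
python3 -m jog '[{"delta_pos":[0,0,4],"dr":[0,0,0],"fingers":0},{"delta_pos":[0,0,8],"dr":[0,0,0],"fingers":0},{"delta_pos":[0,0,12],"dr":[0,0,0],"fingers":0},{"delta_pos":[0,0,16],"dr":[0,0,0],"fingers":0},{"delta_pos":[0,0,20],"dr":[0,0,0],"fingers":0},{"delta_pos":[0,0,24],"dr":[0,0,0],"fingers":0},{"delta_pos":[0,0,28],"dr":[0,0,0],"fingers":0},{"delta_pos":[0,0,30],"dr":[0,0,0],"fingers":0},{"delta_pos":[0,0,30],"dr":[0,0,0],"fingers":0},{"delta_pos":[0,0,30],"dr":[0,0,0],"fingers":0},{"delta_pos":[0,0,30],"dr":[0,0,0],"fingers":0},{"delta_pos":[0,0,30],"dr":[0,0,0],"fingers":0}]'
python3 - <<'E'
from plant import arm
import cv2,numpy as np
a=[]
for n in("scene","side"):
    im,z=arm.get_image(n)
    a.append(im[100:300,150:400] if n=="scene" else im[120:320,180:430])
a=np.hstack(a)[:,:,::-1];cv2.imwrite("pics/p2.png",cv2.resize(a,(800,320),interpolation=cv2.INTER_CUBIC))
E
```

```text
time_s: 2.85
tcp_pos: [434.1, 9.5, 118.4]
eef_rot: [-3.141, -0.0, 0.12]
wrist_force: [-1.8, -0.2, 3.3]
grip_width: -0.0
time_s: 4.05
tcp_pos: [434.4, 9.5, 88.6]
eef_rot: [-3.141, -0.001, 0.12]
wrist_force: [0.1, 0.7, 1.3]
grip_width: 0.2
```

View pics/p2.png

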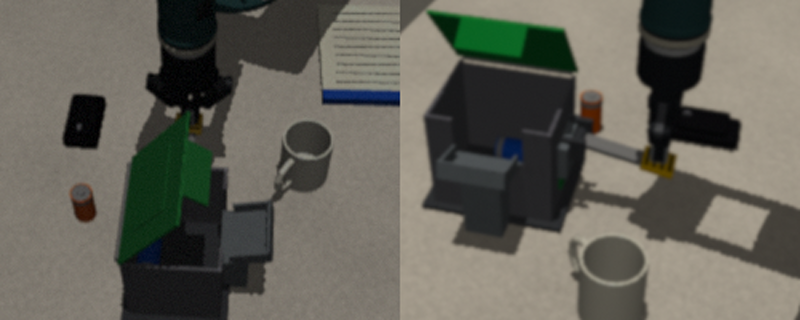

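The lid is up, the chute is empty, and the blue cell shows inside the box (side crop (512,150)). I hold briefly, then ease up at about 10 mm/s.

```bash
python3 -m jog '[{"delta_pos":[0,0,0],"dr":[0,0,0],"fingers":0},{"delta_pos":[0,0,0],"dr":[0,0,0],"fingers":0},{"delta_pos":[0,0,0],"dr":[0,0,0],"fingers":0},{"delta_pos":[0,0,0],"dr":[0,0,0],"fingers":0},{"delta_pos":[0,0,-1],"dr":[0,0,0],"fingers":0},{"delta_pos":[0,0,-2],"dr":[0,0,0],"fingers":0},{"delta_pos":[0,0,-3],"dr":[0,0,0],"fingers":0},{"delta_pos":[0,0,-4],"dr":[0,0,0],"fingers":0},{"delta_pos":[0,0,-5],"dr":[0,0,0],"fingers":0},{"delta_pos":[0,0,-6],"dr":[0,0,0],"fingers":0},{"delta_pos":[0,0,-7],"dr":[0,0,0],"fingers":0},{"delta_pos":[0,0,-8],"dr":[0,0,0],"fingers":0}]'
python3 -m jog '[{"delta_pos":[0,0,-1],"dr":[0,0,0],"fingers":0},{"delta_pos":[0,0,-2],"dr":[0,0,0],"fingers":0},{"delta_pos":[0,0,-3],"dr":[0,0,0],"fingers":0},{"delta_pos":[0,0,-4],"dr":[0,0,0],"fingers":0},{"delta_pos":[0,0,-5],"dr":[0,0,0],"fingers":0},{"delta_pos":[0,0,-6],"dr":[0,0,0],"fingers":0},{"delta_pos":[0,0,-7],"dr":[0,0,0],"fingers":0},{"delta_pos":[0,0,-8],"dr":[0,0,0],"fingers":0},{"delta_pos":[0,0,-9],"dr":[0,0,0],"fingers":0},{"delta_pos":[0,0,-10],"dr":[0,0,0],"fingers":0},{"delta_pos":[0,0,-11],"dr":[0,0,0],"fingers":0},{"delta_pos":[0,0,-12],"dr":[0,0,0],"fingers":0}]'
python3 -m jog '[{"delta_pos":[0,0,-1],"dr":[0,0,0],"fingers":0},{"delta_pos":[0,0,-2],"dr":[0,0,0],"fingers":0},{"delta_pos":[0,0,-3],"dr":[0,0,0],"fingers":0},{"delta_pos":[0,0,-4],"dr":[0,0,0],"fingers":0},{"delta_pos":[0,0,-5],"dr":[0,0,0],"fingers":0},{"delta_pos":[0,0,-6],"dr":[0,0,0],"fingers":0},{"delta_pos":[0,0,-7],"dr":[0,0,0],"fingers":0},{"delta_pos":[0,0,-8],"dr":[0,0,0],"fingers":0},{"delta_pos":[0,0,-9],"dr":[0,0,0],"fingers":0},{"delta_pos":[0,0,-10],"dr":[0,0,0],"fingers":0},{"delta_pos":[0,0,-11],"dr":[0,0,0],"fingers":0},{"delta_pos":[0,0,-12],"dr":[0,0,0],"fingers":0}]'
```

```text
time_s: 5.35
tcp_pos: [434.3, 9.5, 96.7]
eef_rot: [-3.141, -0.001, 0.12]
wrist_force: [-1.4, -0.1, 1.6]
grip_width: 0.4
time_s: 6.55
tcp_pos: [434.6, 9.5, 108.8]
eef_rot: [-3.141, -0.001, 0.12]
wrist_force: [0.1, 0.3, 1.2]
grip_width: 0.0
time_s: 7.75
tcp_pos: [434.8, 9.4, 121.0]
eef_rot: [-3.141, -0.002, 0.12]
wrist_force: [1.1, -0.1, 1.7]
grip_width: -0.3
```

```bash
python3 -m jog '[{"delta_pos":[0,0,-1],"dr":[0,0,0],"fingers":0},{"delta_pos":[0,0,-2],"dr":[0,0,0],"fingers":0},{"delta_pos":[0,0,-3],"dr":[0,0,0],"fingers":0},{"delta_pos":[0,0,-4],"dr":[0,0,0],"fingers":0},{"delta_pos":[0,0,-5],"dr":[0,0,0],"fingers":0},{"delta_pos":[0,0,-6],"dr":[0,0,0],"fingers":0},{"delta_pos":[0,0,-7],"dr":[0,0,0],"fingers":0},{"delta_pos":[0,0,-8],"dr":[0,0,0],"fingers":0},{"delta_pos":[0,0,-9],"dr":[0,0,0],"fingers":0},{"delta_pos":[0,0,-10],"dr":[0,0,0],"fingers":0},{"delta_pos":[0,0,-11],"dr":[0,0,0],"fingers":0},{"delta_pos":[0,0,-12],"dr":[0,0,0],"fingers":0}]'
python3 -m jog '[{"delta_pos":[0,0,-10],"dr":[0,0,0],"fingers":0},{"delta_pos":[0,0,-25],"dr":[0,0,0],"fingers":0},{"delta_pos":[0,0,-45],"dr":[0,0,0],"fingers":0},{"delta_pos":[0,0,-60],"dr":[0,0,0],"fingers":0},{"delta_pos":[0,0,-60],"dr":[0,0,0],"fingers":0},{"delta_pos":[0,0,-60],"dr":[0,0,0],"fingers":0}]'
python3 - <<'E'
from plant import arm
from h import *
import pickle
d=pickle.load(open("d0.pkl","rb"))
a=[]
for n in("scene","side"):
    im,z=arm.get_image(n);c=d[n][2]
    a.append(im[100:300,150:400] if n=="scene" else im[120:320,180:430])
    for k in("green","yellow","orange"):
        f=lambda i:cv2.boundingRect(biggest(mask(i,k)));print(n,k,f(d[n][0]),f(im))
a=np.hstack(a)[:,:,::-1];cv2.imwrite("pics/p3.png",cv2.resize(a,(800,320),interpolation=cv2.INTER_CUBIC))
E
```

```text
time_s: 8.95
tcp_pos: [434.0, 9.4, 132.8]
eef_rot: [-3.141, -0.0, 0.12]
wrist_force: [-0.3, 0.5, 0.2]
grip_width: 0.2
time_s: 9.55
tcp_pos: [434.0, 9.4, 193.0]
eef_rot: [-3.141, -0.001, 0.12]
wrist_force: [-0.0, -0.6, -0.3]
grip_width: 0.2
scene green (225, 200, 69, 70) (225, 200, 69, 70)Traceback (most recent call last):
  File "<stdin>", line 10, in <module>
  File "<stdin>", line 10, in <lambda>
  File "h.py", line 24, in biggest
    return max(cs,key=cv2.contourArea)
ValueError: max() iterable argument is empty
```

The lid outline in the scene view matches the start. The pad is hidden by the gripper there, so I redo the check without it.

```bash
python3 - <<'E'
from plant import arm
from h import *
import pickle
d=pickle.load(open("d0.pkl","rb"))
a=[]
for n in("scene","side"):
    im,z=arm.get_image(n)
    a.append(im[100:300,150:400] if n=="scene" else im[120:320,180:430])
    for k in("green","yellow","orange","blue"):
        f=lambda i:[cv2.boundingRect(q) for q in cv2.findContours(mask(i,k),0,1)[0] if cv2.contourArea(q)>40];print(n,k,f(d[n][0]),f(im))
a=np.hstack(a)[:,:,::-1];cv2.imwrite("pics/p3.png",cv2.resize(a,(800,320),interpolation=cv2.INTER_CUBIC))
print(arm.read_state()["wrist_force"])
E
```

```text
scene green [(225, 200, 69, 70)] [(225, 200, 69, 70)]
scene yellow [(258, 159, 19, 16)] []
scene orange [(195, 222, 15, 16)] [(195, 222, 15, 16)]
scene blue [(294, 227, 14, 20), (352, 157, 109, 7)] [(352, 157, 109, 7)]
side green [(193, 155, 97, 50)] [(193, 155, 97, 62)]
side yellow [(331, 197, 23, 15)] []
side orange [(293, 183, 13, 18)] [(293, 183, 13, 18)]
side blue [(384, 340, 14, 80), (221, 207, 27, 17)] [(384, 340, 14, 80)]
[0.66198495 0.45930088 0.24138187]
```

View pics/p3.png

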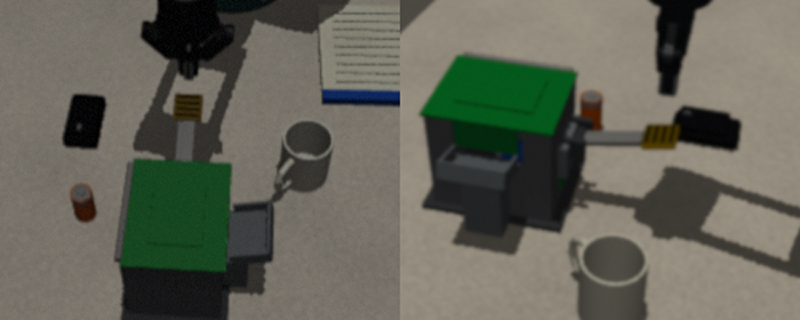

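```bash
python3 - <<'E'
from plant import arm
from h import *
np.set_printoptions(precision=0,suppress=True)
c=arm.get_calibration("side")
for i in range(2):
    im,z=arm.get_image("side")
    w=im[195:235,235:265].astype(int)
    v,u=np.nonzero((w[:,:,2]>w[:,:,0]+25)&(w[:,:,2]>w[:,:,1]+20))
    uv=np.c_[u+235,v+195];P=depthpts(c,uv,z)
    a=.12;q=P-[636.5,34.5,0];q=np.c_[q[:,0]*np.cos(a)+q[:,1]*np.sin(a),-q[:,0]*np.sin(a)+q[:,1]*np.cos(a),q[:,2]]
    print(len(u),np.median(q,0) if len(u) else "",q[:12])
E
```

```text
30 [-11. -31.  27.] [[-10. -43.  41.]
 [-11. -40.  40.]
 [-11. -39.  38.]
 [-11. -39.  35.]
 [-11. -39.  33.]
 [-13. -33.  35.]
 [-44.  60. 117.]
 [-13. -33.  33.]
 [-45.  63. 117.]
 [-13. -32.  30.]
 [-45.  63. 114.]
 [ 12. -29.  25.]]
28 [-11. -31.  28.] [[ -9. -46.  38.]
 [-10. -41.  39.]
 [-11. -39.  39.]
 [-11. -40.  35.]
 [-13. -34.  37.]
 [-12. -36.  32.]
 [-45.  62. 119.]
 [-12. -34.  31.]
 [-45.  63. 117.]
 [-12. -34.  28.]
 [-44.  61. 113.]
 [ 13. -32.  22.]]
```

The blue surface lies at box-frame x≈-11, y≈-35, z≈20–40 mm, so the cell is at rest on the box floor. I hand in.

```bash
python3 -c "
from plant import arm
print(arm.close_job())"
```

```text
the job is handed in; nothing more can be done
None
```

I pressed the yellow lever about 40 mm with the shut fingertips, and the lid lifted and the blue cell rolled into the box. After a short hold I eased the lever up at about 10 mm/s (roughly 4 s of lid closing), then pulled clear to 193 mm. I handed the job in at about 10 s of the 38 s allowed.

**Last checks:**
- **Lid:** its outline in the scene view is identical to the start, so it is shut. In the side view the green area reads 12 pixels taller only because the flap is no longer hidden by the cell.
- **Cell:** its surface shows 20–40 mm above the desk at about y = -35 mm in the box frame, so it lies inside. Two successive readings agreed within the noise. A few pixels on the flap's edge read about 115 mm and I discounted them.
- **Bystanders:** the orange cell's outline is unchanged in both views. I checked the mug and mouse by eye only, and they look unmoved.
- **Contact:** the wrist force is at noise level, so the robot touches nothing.
- **Failed check:** the colour mask did not find the yellow pad at the end, because it was in the gripper's shadow. The picture shows it back at rest.
- **Not measured:** the lid's closing speed. I infer it closed gently from the lever speed and from the force staying on the fingers until the last few millimetres.

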